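# Show the soap from under the dust cover

## Robot

A 6-joint arm with a two-finger parallel gripper is mounted at the origin on a cart in front of the work surface, level with it; the furniture and walls round the work are solid. World frame = base frame: x ahead of the robot, y to its left, z up, the work surface at z = 0. Lengths are in mm, angles in rad, forces in N, time in s.
With the tool pointing down it reaches from about 350 to 925 mm from the base axis. Payload 6.4 kg.
Tool frame: the origin (TCP) lies on the centre line of the jaws, within the pads' length; the fingertips stand 8 mm ahead of it and the grasp point (between the pads) lies 11 mm behind it; z points along the fingers, y is the line along which they close (so a half turn about z gives the same grasp; the last joint's range is limited). The gripper opens to 85 mm and grips with 20 to 120 N. Pads are 22 mm wide; open, the fingers measure 114 mm over their backs; the gripper's body (76 mm by 85 mm) begins 54 mm behind the grasp point. The pads swing forward as they close: fully open they stand 13 mm farther back than shut.
Start: joints at [-1.321, 0.245, 1.558, -0, 1.339, -0.174], TCP at [267.304, -592.506, 239.29] pointing down, gripper open.
Joint ranges: [-3.13, 3.13], [-1.02, 2.26], [0.13, 2.54], [-0.95, 4.09], [0.21, 2.88], [-2.74, 2.74]. Speed limits (rad/s): [2.57, 2.57, 3.14, 3.14, 3.14, 3.14].

## Interface

Orientations are given as a unit quaternion [x, y, z, w].
In Python, from rig import get_state, vision, robot, models gives the robot as it stands.
- The arm moves only by the tool arm_command, never from a script. Its argument "commands" is a list of rows, each a list of 5 numbers: the shift along the tool's x, y, z in cm, then the turn about the tool's z in degrees, then the finger opening in cm, from 0 to 8.54. In form: [[dx, dy, dz, spin, grip], ...]. A call has 1 to 10 rows; each row is the pose to reach, as a shift and turn from the pose commanded when the call began, along the tool's axes at that moment; what a row does not reach only later rows make up. A row lasts 1/8 s, in which the tool goes at most 62.5 mm and 10.7 degrees, less where a joint would pass 70% of its speed; a pose out of reach is approached as far as the arm can. A call with a gripper value outside its range is refused whole. The fingers move at their own pace and stop on an object; "grip_force" is the grip in N (left out, the last holds). Time passes only in rows, so rows that repeat a pose let the fingers close. It gives the time, the measured TCP pose, the force, the opening and the grip force at its end, in the units of the state.
- get_state(): the state, without advancing time (a new reading comes with each control period).
- vision.read_camera(name): name is "scene" or "top" or "wrist"; returns the picture (420x560x3 uint8, blue, green, red); there is no depth.
- vision.camera_params(name): a dict with "camera_matrix" (3x3 intrinsics, pixels), "k1" (the pictures are not rectified: a ray, as slopes to the right and down, at radius r is drawn at 1 + k1 r^2 times it, then the intrinsics apply), "R" (3x3) and "t" (3): a world point X has camera coordinates R X + t; the wrist camera has in their place "mount" (4x4, takes a point from camera to tool coordinates, whose origin is the TCP and whose axes are the flange's). Camera axes: x right, y down, z forward; pixel columns grow to the right and rows downward; lengths in mm; the calibration is good to about 2 mm. A picture is of the moment at which its call begins: read the wrist's pose just before it. camera_params takes no time and is no camera call.
- robot.finish_job(): hands the job in; it is judged then, once.
Trained networks look in the newest picture that a camera, given by its name, has taken for a name from the list of things; names that differ only in an ending like _2 or _b are one class to them, and where a whole thing is asked for, a point or a joint stands for the part that bears it (a point fixed in the world has none). Each returns a list of dicts, best first, with "conf" (0 to 1); they miss things now and then, are a little off and sometimes report something else, mostly with a low value. They report only what shows in the picture. A call takes as long as a camera call.
- models.cut_out(target, camera): "region" (420x560 bool, what is visible of it) and "centre" ([column, row] in pixels, amid what is visible of it).
The state is a dict: "clock": time; "q": joint angles; "dq": joint speeds; "tau": joint torques, N m; "tool_pos": TCP position; "tcp_rot": TCP orientation; "wrist_force": force on the tool from outside, world axes, zero at the start; "wrist_torque": the same for the moment, N m; "finger_gap": opening from 0.0 (shut) to 1.0 (fully open); "grasp_force": force on a finger pad.
Only numpy, scipy, OpenCV 4.12 (cv2) and the standard library are available. Lean on these libraries where they do the work, as an engineer would, in place of code of your own. Each camera call takes 0.05 s, during which the arm holds its last target. There are 200 camera calls.

## Task

A customer wants to see the boxed soap that is kept under the white dust cover on the little wooden display stand. Lift the cover off by its handle, set it down right way up on the cork mat and let go of it; then lift the soap off the stand and hold it up level and steady over the stand, about 20 cm above the counter. Keep the soap level all the way, leave the other goods alone, and finish while still holding the soap in the air.

Things in the scene. Friction and masses are not known exactly. Their poses are not given: they have to be found in the camera images.
- stand: Wooden display stand, fixed. Dark board 118 x 128 x 10 mm (x, y, z); on it a pale step 96 x 106 mm, top 16 mm above the counter, that locates the cover; on that a grey pad 44 x 90 mm, top 28 mm above the counter, on which the soap lies. Origin: centre of the underside, at counter height; z up.
- cover_handle (a point): Loose white cover, a box open below, 110 x 120 mm, 56 mm high, walls 4 mm, 0.22 kg, over the soap on the stand's board (10 mm above the counter). On top a wooden bar handle 16 mm thick (x), 64 mm long (y), from 60 to 95 mm above the cover's lower rim; pinch it across x. This point: in the handle, 83 mm above the lower rim; axes of the cover, z up.
- soap_center (a point): Pink boxed soap, 56 x 78 x 26 mm (x, y, z), 0.12 kg, lying flat on the stand's pad, hidden under the cover at the start. This point: its centre. It overhangs the pad by 6 mm on its long sides; pinch it across its 56 mm (x) from above; fingertips have 12 mm from its underside down to the pale step.
- mat: Cork mat 130 x 130 x 3 mm, fixed flat on the counter to the right of the stand; the cover goes here. Origin: centre of the underside, at counter height. Close behind it stands a fixed wooden crate 200 mm high with goods on top, its nearest corner at about x = 0.50, y = -0.03; keep gripper and load in front of it (x below about 0.45) when passing to and from the mat.
- tin_center (a point): Round flowered tin, 74 mm across, 32 mm high; bystander. This point is its centre.
- green_box_center (a point): Small green box 50 x 50 x 22 mm; bystander. This point is its centre.
- vial_center (a point): Small green bottle lying on its side, 72 x 27 x 26 mm; bystander. This point is its centre.

How it is judged:
By the outcome, as a careful person would: the job done as asked, in the order asked, and still so for the second after the job is handed in, while the arm keeps its last pose, push and grip.
It also fails if it takes over 54 s, if anything falls off the work surface, if the arm or the gripper's body presses on something with over 40 N, if the wrist force passes 120 N, or if a joint passes its speed limit or range.

## Working session

There is one attempt and no reset: what is moved stays moved. The work goes in short steps, Python scripts to look and compute and a tool call to move; the robot and the scene stay as the last step left them, time stands still between calls to the robot, and variables do not carry over. Pictures are saved under pics/ and viewed, at most 10 in all, crops included, and the job is handed in when it is done.

Besides the shell and the picture viewer there is one more tool, called after ">>>" as name(argument=value, ...), one argument or row to a line, values as JSON. arm_command: Moves the arm, as the interface text tells. Its arguments: {"type":"object","properties":{"commands":{"type":"array","items":{"type":"array","items":{"type":"number"}}},"grip_force":{"type":"number"}},"required":["commands"]}

```bash
mkdir -p pics; cat > h.py <<'E'
import numpy as np, cv2
from rig import get_state, vision, robot, models
from scipy.spatial.transform import Rotation as Rn
def cam(n):
    p=vision.camera_params(n); K=np.array(p["camera_matrix"],float); k1=p["k1"]
    if "R" in p: R=np.array(p["R"]);t=np.array(p["t"]).ravel()
    else:
        s=get_state(); T=np.eye(4); T[:3,:3]=Rn.from_quat(s["tcp_rot"]).as_matrix(); T[:3,3]=s["tool_pos"]
        M=np.linalg.inv(T@np.array(p["mount"])); R=M[:3,:3]; t=M[:3,3]
    return K,k1,R,t
def proj(X,c):
    K,k1,R,t=c; P=np.atleast_2d(X)@R.T+t
    return cv2.projectPoints(P.reshape(-1,1,3),np.zeros(3),np.zeros(3),K,np.array([k1,0,0,0.]))[0].reshape(-1,2)
def at_z(px,z,c):
    K,k1,R,t=c; u=cv2.undistortPoints(np.array(px,float).reshape(-1,1,2),K,np.array([k1,0,0,0.])).reshape(-1,2)
    d=np.c_[u,np.ones(len(u))]@R; o=-R.T@t
    return o+d*((z-o[2])/d[:,2])[:,None]
E
python3 - <<'E'
from h import *
s=get_state();print({k:np.round(v,3) for k,v in s.items()})
print(Rn.from_quat(s["tcp_rot"]).as_matrix().round(3))
ims=[]
for n in ["scene","top"]:
    im=vision.read_camera(n); c=cam(n); print(n,(-c[2].T@c[3]).round(0)); cv2.imwrite(f"pics/{n}0.png",im)
    for t,z in [("stand",5),("cover_handle",93),("mat",3),("tin_center",16),("green_box_center",11),("vial_center",13)]:
        for r in models.cut_out(t,n)[:2]:
            m=r["region"].astype(np.uint8); rect=cv2.minAreaRect(cv2.findNonZero(m))
            print(n,t,round(r["conf"],2),np.round(r["centre"],1),at_z(r["centre"],z,c).round(0),m.sum(),np.round(rect[0]),np.round(rect[1]),round(rect[2]))
E
```

```text
{'clock': np.float64(0.0), 'q': array([-1.321,  0.246,  1.559, -0.   ,  1.339, -0.174]), 'dq': array([-0.   , -0.   , -0.002,  0.001, -0.002,  0.   ]), 'tau': array([ 1.0000e-03, -4.2950e+01, -3.2613e+01, -0.0000e+00,  5.0000e-03,
        0.0000e+00]), 'tool_pos': array([ 267.159, -591.958,  238.156]), 'tcp_rot': array([ 0.978,  0.21 , -0.   , -0.001]), 'wrist_force': array([-0.591,  0.297,  0.089]), 'wrist_torque': array([-0.046,  0.013,  0.027]), 'grasp_force': np.float64(0.0), 'finger_gap': np.float64(1.002)}
[[ 0.912  0.411 -0.   ]
 [ 0.411 -0.912  0.002]
 [ 0.    -0.002 -1.   ]]
scene [-11. 794. 587.]
scene cover_handle 0.8 [296.5 249.3] [[414. 232.  93.]] 2778 [294. 249.] [62. 51.] 15
scene mat 0.97 [351.9 238.7] [[413.  -4.   3.]] 1399 [351. 241.] [55. 33.] 21
scene tin_center 0.65 [228.5 220.4] [[701. 161.  16.]] 575 [228. 224.] [23. 27.] 90
scene tin_center 0.49 [294.7 274.9] [[422. 224.  16.]] 270 [295. 273.] [25. 66.] 77
scene green_box_center 0.62 [236.  348.4] [[375. 449.  11.]] 882 [235. 349.] [32. 30.] 6
scene vial_center 0.66 [404.  205.9] [[ 385. -243.   13.]] 216 [406. 204.] [10. 26.] 90
top [-405.  473. 1367.]
top stand 0.44 [264.7 264. ] [[420. 211.   5.]] 129 [272. 262.] [19. 45.] 90
top cover_handle 0.78 [271.8 243.2] [[427. 183.  93.]] 1691 [271. 244.] [46. 41.] 45
top cover_handle 0.52 [266.6 266.3] [[358. 226.  93.]] 115 [270. 262.] [50. 22.] 4
top mat 0.79 [310.2 241. ] [[448.  46.   3.]] 439 [312. 244.] [27. 42.] 11
top tin_center 0.71 [246.7 197.1] [[685. 177.  16.]] 383 [246. 196.] [21. 21.] 90
top green_box_center 0.85 [192.8 302.8] [[370. 454.  11.]] 292 [193. 301.] [17. 18.] 39
top vial_center 0.44 [402.8 226.7] [[ 382. -251.   13.]] 157 [402. 227.] [22.  8.] 49
```

View pics/top0.png

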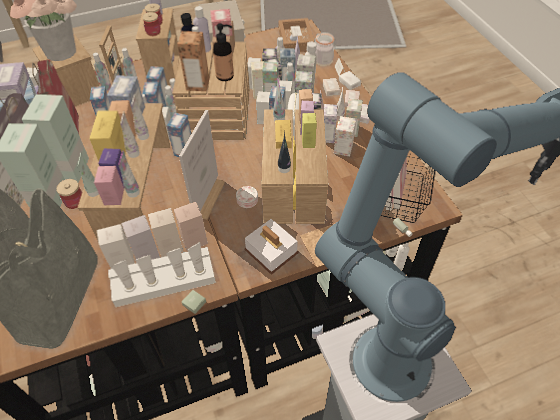

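View pics/scene0.png

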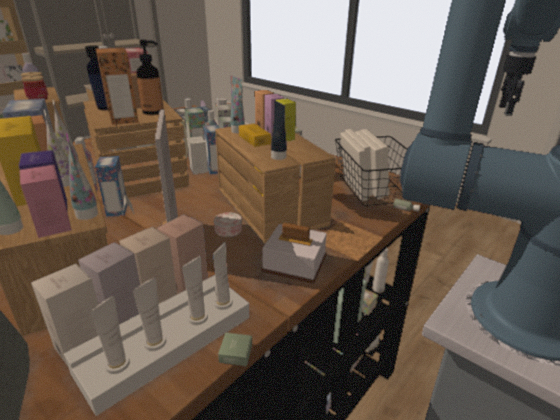

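The top view shows the white cover at about (271,245), with its wooden handle turned roughly 45° in the image. The mat is mostly behind the arm at (312,244). The scene view shows the cover at (295,250) and the mat at (352,240). Next I'll fit poses to the silhouettes.

```bash
cat >> h.py <<'E'
from scipy.optimize import minimize
def box(sx,sy,z0,z1): return np.array([[a*sx/2,b*sy/2,z] for a in(-1,1) for b in(-1,1) for z in(z0,z1)])
COVER=[box(110,120,0,60),box(16,64,60,95)]; MAT=[box(130,130,0,3)]; SOAP=[box(56,78,-13,13)]
def place(B,p,z):
    c,s=np.cos(p[2]),np.sin(p[2]); return B@np.array([[c,s,0],[-s,c,0],[0,0,1]])+[p[0],p[1],z]
def sil(parts,p,z,c):
    m=np.zeros((420*4,560*4),np.uint8)
    for B in parts: cv2.fillConvexPoly(m,cv2.convexHull(np.round((proj(place(B,p,z),c)+.5)*4).astype(np.int32)),1)
    return cv2.resize(m.astype(np.float32),(560,420),interpolation=cv2.INTER_AREA)
def fit(parts,z,obs,p0):
    def f(p):
        return sum(1-np.minimum(a,m).sum()/np.maximum(a,m).sum() for m,c in obs for a in [sil(parts,p,z,c)])
    best=None
    for y in np.radians([-25,0,25]):
        r=minimize(f,[p0[0],p0[1],p0[2]+y],method="Nelder-Mead",options=dict(initial_simplex=np.array([p0[0],p0[1],p0[2]+y])+np.array([[0,0,0],[20,0,0],[0,20,0],[0,0,.2]])))
        if best is None or r.fun<best.fun: best=r
    return best
def draw(im,parts,p,z,c,col):
    for B in parts:
        q=proj(place(B,p,z),c)
        for i in range(8):
            for b in(1,2,4):
                if not i&b: cv2.line(im,*[tuple(np.round(v*16).astype(int).tolist()) for v in(q[i],q[i|b])],col,1,cv2.LINE_AA,4)
E
python3 - <<'E'
from h import *
cams={};im={};M={};T={}
for n in["scene","top"]:
    im[n]=vision.read_camera(n);cams[n]=cam(n)
    M[n]=models.cut_out("cover_handle",n)[0]["region"].astype(np.float32); T[n]=models.cut_out("mat",n)[0]["region"].astype(np.float32)
rs=[fit(COVER,10,[(M[n],cams[n]) for n in k],[420,190,0]) for k in(["scene"],["top"],["scene","top"])]
for r in rs: print("cover",r.x.round(2),r.fun)
rm=fit(MAT,0,[(T["scene"],cams["scene"])],[415,0,0]); print("mat",rm.x.round(2),rm.fun)
o=[]
for n,(u,v) in dict(scene=(240,190),top=(220,190)).items():
    a=im[n].copy(); b=a.copy(); draw(b,COVER,rs[2].x,10,cams[n],(0,255,0)); draw(b,MAT,rm.x,0,cams[n],(255,0,0))
    o.append(np.hstack([cv2.resize(q[v:v+100,u:u+140],None,fx=2.8,fy=2.8,interpolation=cv2.INTER_CUBIC) for q in(a,b)]))
cv2.imwrite("pics/fit.png",np.vstack(o))
E
```

```text
cover [4.6566e+02 1.7043e+02 3.1000e-01] 0.08386999368667603
cover [458.77 177.04  -1.17] 0.0586397647857666
cover [4.6324e+02 1.7305e+02 3.2000e-01] 0.21123993396759033
mat [ 4.219e+02 -2.090e+00  3.000e-02] 0.1252099871635437
```

View pics/fit.png

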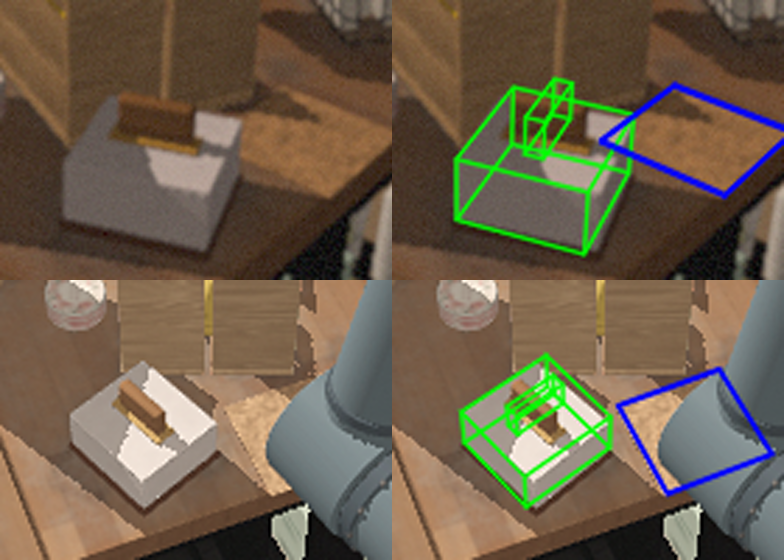

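The cover's box fits at about (460,176). The handle shows its yaw is the −1.2 rad solution, and the mat is near (420,0). I'll take the wrist camera there to refine these.

>>> arm_command(
  commands=[
    [4,-4,-4,0,8.5],
    [8,-9,-8,0,8.5],
    [11,-14,-10,0,8.5],
    [14,-19,-10,0,8.5],
    [18,-24,-10,0,8.5],
    [21,-29,-10,0,8.5],
    [24,-34,-10,0,8.5],
    [27,-39,-10,0,8.5],
    [30,-44,-10,0,8.5],
    [34,-48,-10,0,8.5],
  ],
)

```text
clock: 2.25
tool_pos: [379.7, -13.2, 340.0]
tcp_rot: [0.978, 0.21, 0.001, 0.001]
wrist_force: [1.0, -0.4, -0.3]
finger_gap: 0.995
grasp_force: 0.0
```

>>> arm_command(
  commands=[
    [0,0,0,0,8.5],
    [0,0,0,0,8.5],
    [0,0,0,0,8.5],
  ],
)

```text
clock: 2.62
tool_pos: [379.7, -16.3, 339.3]
tcp_rot: [0.978, 0.209, -0.0, 0.0]
wrist_force: [-0.6, -1.2, -0.3]
finger_gap: 0.991
grasp_force: 0.0
```

```bash
python3 - <<'E'
from h import *
s=get_state();print(s["clock"],np.round(s["tool_pos"],1),np.round(s["tcp_rot"],3))
c=cam("wrist");im=vision.read_camera("wrist")
print(np.array(vision.camera_params("wrist")["mount"]).round(2))
def mk(n):
    r=models.cut_out(n,"wrist"); print(n,[(round(q["conf"],2),np.round(q["centre"])) for q in r]); return r[0]["region"].astype(np.float32) if r else None
COVER[0]=box(110,120,0,56);b=im.copy()
for n,P,z,p0,col in[("cover_handle",COVER,10,[460,176,-1.17],(0,255,0)),("mat",MAT,0,[422,-2,0],(255,0,0))]:
    m=mk(n)
    if m is None: continue
    r=fit(P,z,[(m,c)],p0);print(r.x.round(3),r.fun);draw(b,P,r.x,z,c,col)
cv2.imwrite("pics/w1.png",cv2.resize(b,(784,588)))
E
```

```text
2.625 [379.7 -16.3 339.3] [ 0.978  0.209 -0.     0.   ]
[[ 0.0000e+00 -9.6000e-01 -2.9000e-01  7.6220e+01]
 [ 1.0000e+00  0.0000e+00  0.0000e+00  1.0000e-01]
 [-0.0000e+00 -2.9000e-01  9.6000e-01 -1.3457e+02]
 [ 0.0000e+00  0.0000e+00  0.0000e+00  1.0000e+00]]
cover_handle [(0.9, array([143.,  39.]))]
[464.314 174.63   -1.196] 0.01061248779296875
mat [(0.69, array([271., 122.]))]
[4.22282e+02 2.44900e+00 1.90000e-02] 0.01786184310913086
```

View pics/w1.png

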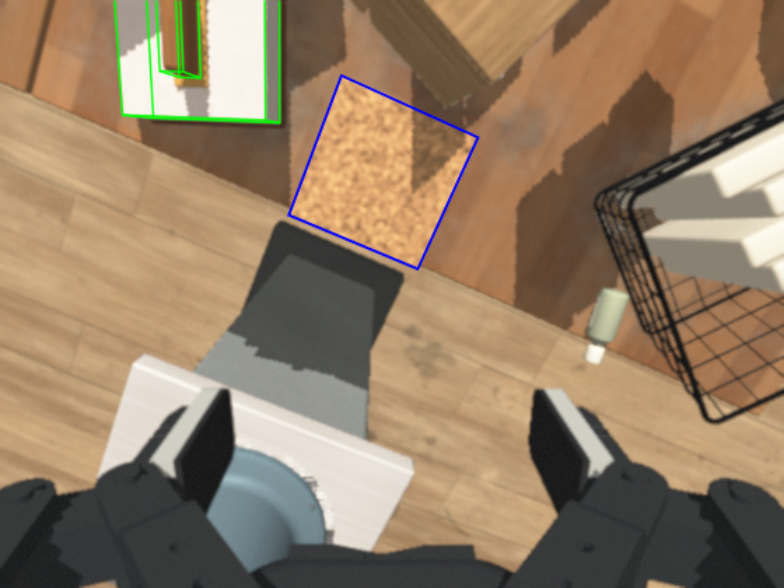

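The wrist view confirms both fits. The cover is at (464.3,174.6) with yaw −1.196 and its edges match at (120–280, 0–120). The mat is at (422.3,2.4) with yaw 0.02 and its corners match at (341,75), (478,137), (418,269) and (290,214). I'll turn the tool half round so the wrist camera faces away from the crate, and go above the handle.

>>> arm_command(
  commands=[
    [0,0,0,-10,8.5],
    [1,-1,0,-20,8.5],
    [3,-3,0,-30,8.5],
    [5,-5,0,-40,8.5],
    [7,-7,0,-50,8.5],
    [9,-9,0,-60,8.5],
    [11,-11,0,-70,8.5],
    [13,-12,0,-80,8.5],
    [14.5,-13,0,-90,8.5],
    [15.5,-14,0,-100,8.5],
  ],
)

```text
clock: 4.03
tool_pos: [464.2, 175.9, 339.1]
tcp_rot: [0.465, 0.885, -0.0, -0.0]
wrist_force: [0.6, 0.1, 0.6]
finger_gap: 0.998
grasp_force: 0.0
```

>>> arm_command(
  commands=[
    [0,0,1,-10,8.5],
    [0,0,2,-20,8.5],
    [0,0,3,-30,8.5],
    [0,0,5,-40,8.5],
    [0,0,7,-50,8.5],
    [0,0,9,-60,8.5],
    [0,0,11,-70,8.5],
    [0,0,12,-77.3,8.5],
    [0,0,12,-77.3,8.5],
    [0,0,12,-77.3,8.5],
  ],
)

```text
clock: 5.28
tool_pos: [464.1, 175.8, 219.9]
tcp_rot: [-0.186, 0.983, -0.0, 0.0]
wrist_force: [0.1, 0.0, 0.9]
finger_gap: 0.995
grasp_force: 0.0
```

```bash
sed -i 's/box(110,120,0,60)/box(110,120,0,56)/' h.py; cat >> h.py <<'E'
def togo(p,z,yaw_y):  # shift in tool cm + spin deg so TCP -> (p,z), tool y at yaw_y mod pi
    s=get_state(); R=Rn.from_quat(s["tcp_rot"]).as_matrix(); d=R.T@(np.array([p[0],p[1],z])-s["tool_pos"])/10
    a=np.arctan2(R[1,1],R[0,1]); e=(yaw_y-a+np.pi/2)%np.pi-np.pi/2
    print("clock",s["clock"],np.round(s["tool_pos"],1),"go",d.round(2),"spin",round(-np.degrees(e),1),"tilt",R[:,2].round(3))
E
python3 - <<'E'
from h import *
c=cam("wrist");im=vision.read_camera("wrist")
m=models.cut_out("cover_handle","wrist")[0];r=fit(COVER,10,[(m["region"].astype(np.float32),c)],[464.3,174.6,-1.196])
print(m["conf"],r.x.round(3),r.fun)
togo(r.x,84,r.x[2]); togo((464.3,174.6),84,-1.196)
draw(im,COVER,r.x,10,c,(0,255,0));cv2.imwrite("pics/w2.png",im)
E
```

```text
0.68 [464.192 174.502  -1.196] 0.01573258638381958
clock 5.375 [464.1 176.  220.1] go [ 0.06 -0.14 13.61] spin 0.0 tilt [ 0.001  0.    -1.   ]
clock 5.375 [464.1 176.  220.1] go [ 0.05 -0.14 13.61] spin 0.0 tilt [ 0.001  0.    -1.   ]
```

View pics/w2.png

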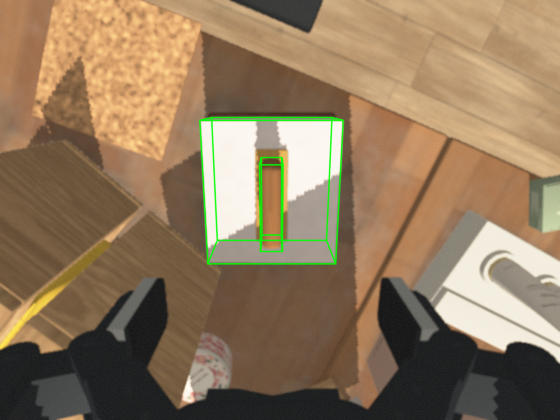

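```bash
python3 - <<'E'
from h import *
c=cam("wrist")
for z in(0,200): print(z,at_z([[65,140],[218,268]],z,c).round(0))
E
```

```text
0 [[501. -26.   0.]
 [574. 157.   0.]]
200 [[442.  73. 200.]
 [474. 153. 200.]]
```

Crate face runs from (501,-26) to (574,157), 109 mm from the handle and 84 mm from the mat's centre, so there is room. Descending and gripping.

>>> arm_command(
  commands=[
    [0,-0.1,4,0,8.5],
    [0,-0.1,8,0,7],
    [0,-0.1,11,0,6],
    [0,-0.1,12.5,0,6],
    [0,-0.1,13.5,0,6],
    [0,-0.1,13.5,0,3],
    [0,-0.1,13.5,0,0],
    [0,-0.1,13.5,0,0],
    [0,-0.1,13.5,0,0],
    [0,-0.1,13.5,0,0],
  ],
  grip_force=50,
)

```text
clock: 6.62
tool_pos: [464.9, 175.4, 85.5]
tcp_rot: [-0.187, 0.982, -0.0, 0.001]
wrist_force: [-0.4, -0.8, 6.2]
finger_gap: 0.179
grasp_force: 50.1
```

>>> arm_command(
  commands=[
    [0,0,0,0,0],
    [0,0,0,0,0],
    [0,0,0,0,0],
  ],
)

```text
clock: 7.0
tool_pos: [464.9, 175.4, 85.5]
tcp_rot: [-0.187, 0.982, -0.0, 0.001]
wrist_force: [-0.4, -0.5, 6.3]
finger_gap: 0.178
grasp_force: 50.1
```

>>> arm_command(
  commands=[
    [0,0,-0.5,0,0],
    [0,0,-1.5,0,0],
    [0,0,-3,0,0],
    [0,0,-5,0,0],
    [0,0,-7,0,0],
    [0,0,-9,0,0],
    [0,0,-10,0,0],
    [0,0,-10,0,0],
  ],
)

```text
clock: 8.0
tool_pos: [464.4, 175.3, 185.2]
tcp_rot: [-0.187, 0.982, -0.0, 0.001]
wrist_force: [0.6, 0.5, -3.0]
finger_gap: 0.177
grasp_force: 49.1
```

```bash
python3 - <<'E'
from h import *
s=get_state();print(s["finger_gap"],s["grasp_force"],np.round(s["wrist_force"],1))
togo((415,100),185,.019+np.pi/2);togo((422.3,2.4),185,.019+np.pi/2)
c=cam("scene");im=vision.read_camera("scene")
cv2.imwrite("pics/s2.png",cv2.resize(im[170:310,220:400],None,fx=4,fy=4))
E
```

```text
0.1766645184489491 49.09048676490784 [ 0.6  0.5 -3. ]
clock 8.0 [464.4 175.3 185.2] go [ 7.36 -5.19  0.01] spin 20.5 tilt [ 0.002  0.    -1.   ]
clock 8.0 [464.4 175.3 185.2] go [ 1.027e+01 -1.453e+01  1.000e-02] spin 20.5 tilt [ 0.002  0.    -1.   ]
```

View pics/s2.png

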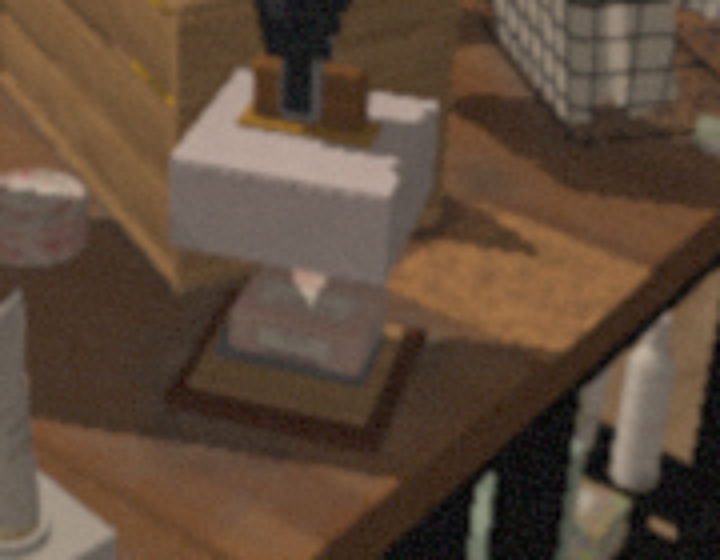

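The cover is off and hanging level. The soap lies undisturbed on its pad at crop (305,320). Carrying the cover to the mat.

>>> arm_command(
  commands=[
    [2,-1,0,0,0],
    [4.5,-3,0,3,0],
    [7,-5,0,8,0],
    [8.2,-7.5,0,13,0],
    [9,-10,0,18,0],
    [9.7,-12.3,0,20.5,0],
    [10.2,-14,0,20.5,0],
    [10.3,-14.5,0,20.5,0],
    [10.3,-14.5,0,20.5,0],
    [10.3,-14.5,0,20.5,0],
  ],
)

```text
clock: 9.3
tool_pos: [421.2, 3.2, 184.0]
tcp_rot: [-0.01, 1.0, 0.0, -0.0]
wrist_force: [0.1, -0.9, -2.5]
finger_gap: 0.178
grasp_force: 49.1
```

```bash
python3 - <<'E'
from h import *
togo((422.3,2.4),78.5,.019+np.pi/2)
c=cam("top")
from h import fit
vision.read_camera("top")
r=models.cut_out("mat","top");print([(q["conf"],q["centre"]) for q in r[:2]])
E
```

```text
clock 9.3 [421.2   3.2 184. ] go [-0.11 -0.08 10.55] spin 0.0 tilt [-0.001  0.    -1.   ]
[(0.69, [305.7, 236.4])]
```

>>> arm_command(
  commands=[
    [0,0,3,0,0],
    [0,0,6,0,0],
    [-0.1,-0.1,8.5,0,0],
    [-0.1,-0.1,9.7,0,0],
    [-0.1,-0.1,10.1,0,0],
    [-0.1,-0.1,10.4,0,0],
    [-0.1,-0.1,10.5,0,0],
    [-0.1,-0.1,10.6,0,0],
    [-0.1,-0.1,10.6,0,0],
  ],
)

```text
clock: 10.52
tool_pos: [422.7, 1.5, 78.6]
tcp_rot: [-0.009, 1.0, -0.0, 0.0]
wrist_force: [0.3, 0.5, -1.9]
finger_gap: 0.179
grasp_force: 49.1
```

>>> arm_command(
  commands=[
    [0,0,0.1,0,0],
    [0,0,0.1,0,0],
    [0,0,0.1,0,0],
  ],
)

```text
clock: 10.9
tool_pos: [422.8, 1.5, 78.5]
tcp_rot: [-0.01, 1.0, -0.0, -0.0]
wrist_force: [-5.7, 0.7, 9.7]
finger_gap: 0.176
grasp_force: 50.8
```

Contact with the mat. Releasing, backing off upward, then looking.

>>> arm_command(
  commands=[
    [0,0,0,0,2],
    [0,0,0,0,3],
    [0,0,0,0,4],
    [0,0,-0.5,0,5],
    [0,0,-2,0,6],
    [0,0,-5,0,6],
    [0,0,-9,0,6],
    [0,0,-14,0,7],
    [0,0,-19,0,8.5],
    [0,0,-20,0,8.5],
  ],
)

```text
clock: 12.15
tool_pos: [424.2, 1.2, 282.6]
tcp_rot: [-0.01, 1.0, -0.001, 0.004]
wrist_force: [0.6, -0.1, 0.1]
finger_gap: 0.995
grasp_force: 0.0
```

>>> arm_command(
  commands=[
    [-2,3,0,-5,8.5],
    [-4,6,0,-10,8.5],
    [-6,9,0,-15,8.5],
    [-7,12,0,-20,8.5],
    [-7,13,0,-20,8.5],
    [-7,13,0,-20,8.5],
  ],
)

```text
clock: 12.9
tool_pos: [489.4, 132.9, 276.9]
tcp_rot: [-0.183, 0.983, -0.0, -0.001]
wrist_force: [-1.1, -0.3, -0.5]
finger_gap: 0.994
grasp_force: 0.0
```

```bash
python3 - <<'E'
from h import *
c=cam("wrist");im=vision.read_camera("wrist")
for n,P,z,p0 in[("soap_center",SOAP,41,[464.3,174.6,-1.196]),("cover_handle",COVER,3,[422.7,1.5,-1.552])]:
    for q in models.cut_out(n,"wrist")[:1]:
        r=fit(P,z,[(q["region"].astype(np.float32),c)],p0);print(n,q["conf"],q["centre"],r.x.round(3),r.fun);draw(im,P,r.x,z,c,(0,255,0))
        if n=="soap_center": togo(r.x,45,r.x[2])
draw(im,MAT,[422.3,2.4,.019],0,c,(255,0,0));cv2.imwrite("pics/w3.png",im)
E
```

```text
soap_center 0.92 [319.5, 161.8] [459.53  171.183  -1.239] 0.02529275417327881
clock 13.0 [489.6 132.2 277.2] go [ 1.4   4.72 23.22] spin 2.0 tilt [-0. -0. -1.]
cover_handle 0.75 [170.9, 63.1] [421.443   1.115  -1.555] 0.012577831745147705
```

View pics/w3.png

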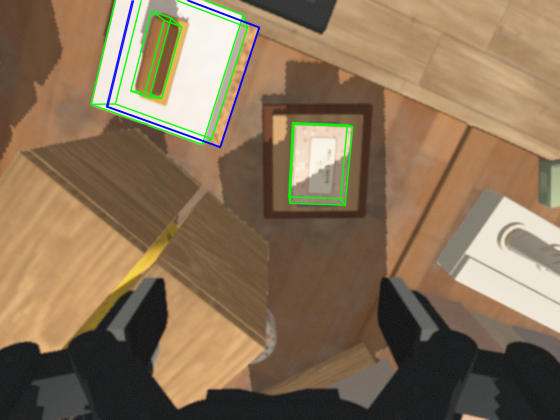

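The cover sits upright inside the mat outline at (170,63). The soap shows at (320,162), and its fit is (459.5,171.2) with yaw −1.24. I'll go above it and measure again.

>>> arm_command(
  commands=[
    [1.4,2,1,1,8.5],
    [1.4,4.7,3,2,8.5],
    [1.4,4.7,6,2,8.5],
    [1.4,4.7,9,2,8.5],
    [1.4,4.7,11,2,8.5],
    [1.4,4.7,11,2,8.5],
    [1.4,4.7,11,2,8.5],
  ],
)

```text
clock: 13.92
tool_pos: [460.7, 171.3, 168.4]
tcp_rot: [-0.165, 0.986, -0.0, 0.001]
wrist_force: [0.0, 0.3, 0.6]
finger_gap: 0.999
grasp_force: 0.0
```

```bash
python3 - <<'E'
from h import *
c=cam("wrist");im=vision.read_camera("wrist")
q=models.cut_out("soap_center","wrist")[0]
r=fit(SOAP,41,[(q["region"].astype(np.float32),c)],[459.5,171.2,-1.239]);print(q["conf"],q["centre"],r.x.round(3),r.fun);draw(im,SOAP,r.x,41,c,(0,255,0))
togo(r.x,33,r.x[2])
draw(im,[box(118,128,0,10),box(96,106,10,16)],[464.3,174.6,-1.196],0,c,(255,0,0));cv2.imwrite("pics/w4.png",im)
E
```

```text
0.97 [273.4, 202.6] [459.058 171.13   -1.239] 0.015950679779052734
clock 14.025 [461.  171.6 168.7] go [ 0.23  0.03 13.57] spin 0.1 tilt [ 0.003  0.    -1.   ]
```

View pics/w4.png

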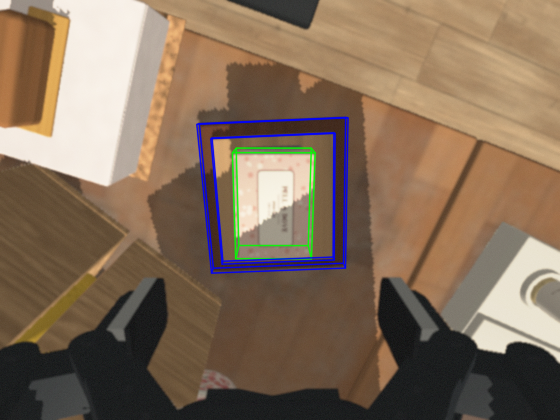

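The soap outline fits well, at (235–315, 150–260). Descending to straddle it and grip across 56 mm.

>>> arm_command(
  commands=[
    [0.1,0,4,0,8.5],
    [0.2,0,8,0,8.5],
    [0.2,0,11,0,8.5],
    [0.2,0,12.7,0,8.5],
    [0.2,0,13.5,0,8.5],
    [0.2,0,13.5,0,8],
    [0.2,0,13.5,0,7],
    [0.2,0,13.5,0,6],
    [0.2,0,13.5,0,5],
    [0.2,0,13.5,0,4],
  ],
  grip_force=40,
)

```text
clock: 15.28
tool_pos: [459.0, 171.2, 33.3]
tcp_rot: [-0.166, 0.986, -0.0, 0.001]
wrist_force: [-0.4, -0.4, 5.3]
finger_gap: 0.646
grasp_force: 43.5
```

>>> arm_command(
  commands=[
    [0,0,0,0,4],
    [0,0,0,0,4],
    [0,0,0,0,4],
  ],
)

```text
clock: 15.65
tool_pos: [459.0, 171.2, 33.3]
tcp_rot: [-0.166, 0.986, -0.0, 0.001]
wrist_force: [-0.6, 0.5, 5.9]
finger_gap: 0.649
grasp_force: 43.5
```

>>> arm_command(
  commands=[
    [0,0,-0.5,0,4],
    [0,0,-1.5,0,4],
    [0,0,-3.5,0,4],
    [0,0,-6,0,4],
    [0,0,-9,0,4],
    [0,0,-12,0,4],
    [0,0,-14.5,0,4],
    [0,0,-16,0,4],
    [0,0,-16.5,0,4],
    [0,0,-16.5,0,4],
  ],
)

```text
clock: 16.9
tool_pos: [457.9, 171.0, 196.8]
tcp_rot: [-0.166, 0.986, 0.0, -0.0]
wrist_force: [-0.3, 0.9, -1.4]
finger_gap: 0.647
grasp_force: 42.9
```

>>> arm_command(
  commands=[
    [0.2,0,0,0,4],
    [0.2,0,0,0,4],
    [0.2,0,0,0,4],
    [0.2,0,0,0,4],
    [0.2,0,0,0,4],
    [0.2,0,0,0,4],
  ],
)

```text
clock: 17.65
tool_pos: [456.3, 170.4, 197.3]
tcp_rot: [-0.166, 0.986, -0.0, 0.0]
wrist_force: [-1.8, 0.7, -0.8]
finger_gap: 0.649
grasp_force: 42.9
```

```bash
python3 - <<'E'
from h import *
s=get_state();print(s["clock"],np.round(s["tool_pos"],1),s["finger_gap"],s["grasp_force"],np.round(s["wrist_force"],1))
a=vision.read_camera("scene");b=vision.read_camera("wrist")
cv2.imwrite("pics/end.png",np.hstack([cv2.resize(a[140:320,210:410],(400,360)),cv2.resize(b,(400,300))[:,:].copy() if 0 else cv2.copyMakeBorder(cv2.resize(b,(400,300)),0,60,0,0,0)]))
E
```

```text
17.65 [456.3 170.4 197.3] 0.648821183551109 42.86048233509064 [-1.8  0.7 -0.8]
```

View pics/end.png

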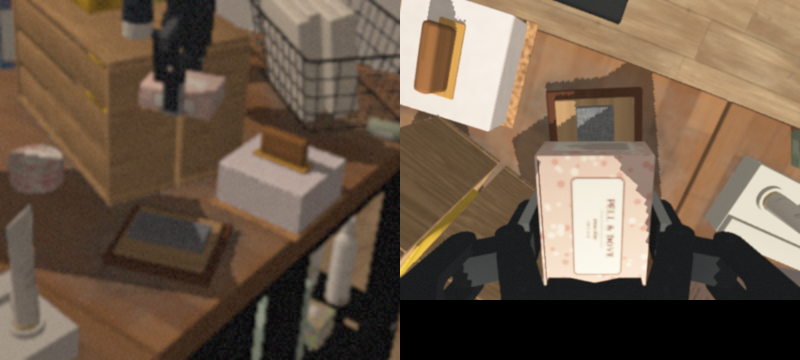

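The soap is held level above the stand at left-panel (182,95), and the cover stands upright on the mat at (280,180). The other goods haven't moved. Handing in.

```bash
python3 -c "
from rig import robot; print(robot.finish_job())"
```

```text
the job is handed in; nothing more can be done
None
```

The cover stands upright and released on the cork mat, and I handed in at about 17.7 s with the gripper holding the soap level over the stand, its centre about 20 cm above the counter.

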